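# Lever open the weighted flap of a test-well fixture

## Robot

A 6-joint arm with a two-finger parallel gripper is mounted at the origin on a cart in front of the work surface, level with it; the furniture and walls round the work are solid. World frame = base frame: x ahead of the robot, y to its left, z up, the work surface at z = 0. Lengths are in m, angles in degrees, forces in N, time in s.
With the tool pointing down it reaches from about 0.3 to 0.75 m from the base axis. Payload 8.5 kg.
Tool frame: the origin (TCP) lies at the very end of the fingers, on their centre line; the grasp point (between the pads) lies 19 mm behind it; z points along the fingers, y is the line along which they close (so a half turn about z gives the same grasp; the last joint's range is limited). The gripper opens to 85 mm and grips with 20 to 120 N. Pads are 22 mm wide; open, the fingers measure 114 mm over their backs; the gripper's body (76 mm by 85 mm) begins 54 mm behind the grasp point. The pads swing forward as they close: fully open they stand 13 mm farther back than shut.
Start: joints at [59.112, 21.807, 74.336, -0, 83.858, -12.336], TCP at [0.175, 0.521, 0.231] pointing down, gripper open.
Joint ranges: [-178.18, 178.18], [-50.72, 133.34], [12.68, 142.11], [-81.47, 261.47], [9.98, 163.14], [-165.26, 165.26]. Speed limits (degrees/s): [136.94, 136.94, 180, 180, 180, 180].

## Interface

Orientations are given as a 3x3 rotation matrix whose columns are the frame's x, y, z axes.
In Python, from rig import * gives the robot as it stands. The module is installed in compiled form; this text tells all that it offers.
- The arm moves only by the shell command python3 -m pendant 'ROWS' [OPENING] [FORCE]. ROWS is JSON, a list of rows, each a list of 2 entries, a list of its own where there are three numbers: the shift along the tool's x, y, z as a fraction of full scale, then the turn, a rotation vector about the tool's x, y, z as a fraction of full scale. A call has 1 to 8 rows; each row shifts and turns the commanded pose from where the row before left it, along the tool's axes as they then stand; what a row does not reach is not made up. Full scale, the value 1, is 40 mm for a shift and 5 degrees for a turn. A row lasts 1/8 s, in which the tool goes at most 62.5 mm and 10.7 degrees, less where a joint would pass 70% of its speed; a pose out of reach is approached as far as the arm can. A call with a number of a shift or a turn outside -1 to 1 is refused whole. A call with a gripper value outside its range is refused whole. OPENING is the opening, from 0 (shut) to 1 (fully open), set as the call begins (- or left out, the last holds). The fingers move at their own pace and stop on an object; FORCE is the grip in N (left out, the last holds). Time passes only in rows, so rows that do not move let the fingers close. It gives the time, the measured TCP pose, the force, the opening and the grip force at its end, in the units of the state.
- observe(): the state, without advancing time (a new reading comes with each control period).
- get_image(name): name is "scene" or "top" or "wrist"; returns a dict with "img" (384x512x3 uint8, blue, green, red), "range_z" (384x512 float32, m along the optical axis (not along the pixel's ray), 0 where there is no reading), "camera_matrix" (3x3 intrinsics, pixels), "eye" and "rotation" of the camera in the world. Camera axes: x right, y down, z forward; pixel columns grow to the right and rows downward; lengths in m; the calibration is good to about 2 mm. A picture is of the moment at which its call begins.
- close_job(): hands the job in; it is judged then, once.
Trained networks look in the newest picture that a camera, given by its name, has taken for a name from the list of things; names that differ only in an ending like _2 or _b are one class to them, and where a whole thing is asked for, a point or a joint stands for the part that bears it (a point fixed in the world has none). Each returns a list of dicts, best first, with "conf" (0 to 1); they miss things now and then, are a little off and sometimes report something else, mostly with a low value. They report only what shows in the picture. A call takes as long as a camera call.
- regions_of(camera, query): "mask" (384x512 bool, what is visible of it).
- landmark_of(camera, query): "point" ([x, y, z] in m, in world coordinates, good to about 4 mm: a listed point, or the origin of a listed thing).
The state is a dict: "time_s": time; "q": joint angles; "qvel": joint speeds; "joint_efforts": joint torques, N m; "position": TCP position; "tool_rot": TCP orientation; "ft_force": force on the tool from outside, world axes, zero at the start; "wrist_torque": the same for the moment, N m; "grip_width": finger opening in m; "gripper_force": force on a finger pad.
Only numpy, scipy, OpenCV 4.12 (cv2) and the standard library are available. Lean on these libraries where they do the work, as an engineer would, in place of code of your own. Each camera call takes 0.05 s, during which the arm holds its last target. There are 200 camera calls.

## Task

On the small steel fixture, push the knob of the swivel catch round until the catch is clear of the heavy flap, then press the long end of the lever down until its foot is on the bench, so that its short end raises the flap and the mains adaptor in the well can be seen. Finish still pressing the lever down, keeping the flap raised; do not touch the flap itself or lift the lever out of its cradle, and leave the tape roll, brush and solder reel where they are.

Things in the scene. Friction and masses are not known exactly. Their poses are not given: they have to be found in the camera images.
- fixture: Steel fixture fixed to the bench, base plate 265x104x10 mm. Origin on the bench directly under the lever's fulcrum pin; z up, x runs level along the lever from its long end (-x) to the flap (+x); y is to the left looking along +x. Two aluminium cheeks at x = -25..25, y = +-(19..33), up to z = 96 mm, cradle the pin at z = 80. A grey well (open-topped box, x = 98..196, y = +-46, top z = 72) is covered by the flap. All mm, in its own frame.
- catch_pivot (a point): Pivot axis (vertical) of the swivel catch, at x = 125, y = 60 mm in the fixture's frame, given at the height of the knob's top (z = 143.5 mm).
- catch_knob (a point): Centre of the top of the black upright knob on the catch's outer tail: a cylinder 16 mm across, 34 mm tall (its foot at z = 110 mm, top at 143.5 mm), 42 mm from the pivot. The catch is a flat dark bar, 16 mm wide, 8 mm thick, lying at z = 101.5..109.5 mm; its inner end lies over the flap's edge and holds it shut.
- catch (a joint): Catch angle, rad. 0 = bar square across the flap's edge, tail and knob pointing to the fixture's +y, flap locked; grows as the knob swings towards the fixture's +x (away from the lever's long end; clockwise from above) to a stop at 1.65 (knob at the fixture's +x side of the pivot). The bar is clear of the flap from 1.2 on. Starts at 0 to 0.3. Light friction (about 1 N at the knob), stays where it is left.
- lever: Loose aluminium lever 275 mm long (bar 24 mm wide, 12 mm thick) resting on its cross pin (12 mm) in the open-topped slots of the cheeks. Origin at the pin's centre, 80 mm above the bench; axes as the fixture's while it rests. Its short end (80 mm from the pin) has a 24 mm roller under the flap's tongue. At rest the long end slopes up by 0.28 rad.
- lever_pad (a point): Centre of the top of the round black rubber press pad (40 mm across) on the lever's long end, 195 mm from the pin. At rest 144 mm above the bench, pad tilted 0.28 rad; when the rubber foot below it (20 mm across) meets the bench, about 28 mm above the bench. It moves nearly straight down (under 10 mm sideways). Pressing it takes about 2 to 5 N until the foot meets the bench. Let go, the flap's weight pushes the lever back up.
- flap (a joint): Opening angle of the flap, rad: 0 = shut, about 0.35 with the lever fully down. Falls shut by its weight. The flap is a heavy steel plate (1.6 to 2.8 kg), 96x84x26 mm, its top at z = 100 mm when shut, hinged at the fixture's x = 205 mm, z = 84 mm; a 30 mm wide tongue reaches from it over the lever's roller, to x = 56 mm. To be moved by the lever only.
- tape: Cream tape roll lying flat, 68 mm across, 24 mm high, origin centre of its underside; beside the lever's long end on the fixture's +y side. Leave alone.
- brush: Flat black bench brush, 150 mm long, 35 mm wide, 11 mm high, lying beside the lever on the fixture's -y side; origin centre of its underside. Leave alone.
- reel: Solder reel standing upright on its flange, 58 mm across, 36 mm high, beside the cheeks on the fixture's -y side; origin centre of its underside. Leave alone.

How it is judged (in metres and radians):
On the way, in this order (a step that is already met when the one before it is completed fails the run):
1. the catch is swung clear of the flap (past 1.2 rad) while the flap is still shut (value of joint catch above 1.2 rad and value of joint flap below 0.06 rad), for 0.2 s.
2. the lever is pressed down by the fingers and the flap is raised beyond 0.3 rad (value of joint flap above 0.3 rad and contact force between the fingers and lever above 1 N), for 0.3 s.
At the end, for the whole second after the job is handed in: The catch is swung clear (over 1.2 rad); the fingers press on the lever (over 1 N), its long end is down (pad top less than 45 mm above the bench, 28 mm being fully down), its pin in the cradle; the flap stands still, raised over 0.3 rad by the lever alone (all of step 2 and value of joint catch above 1.2 rad and velocity of joint flap between -0.05 and 0.05 rad/s and height (world z) of lever_pad below 0.045 m and contact force between lever and flap above 1 N and contact force between the fingers and flap below 0.5 N and z of lever in the frame of fixture below 0.09 m); the arm keeps its last pose, push and grip.
It fails at once if the robot touches the flap (contact force between any of the fingers, the arm and flap above 1 N).
It fails at once if the lever's pin is lifted from its cradle (over 12 mm) or pushed out of it (z of lever in the frame of fixture above 0.092 m or distance of lever from where it was at the start of the episode above 0.02 m).
It fails at once if tape roll, brush or solder reel moved by more than 20 mm (distance of any of tape, brush, reel from where it was at the start of the episode above 0.02 m).
It also fails if it takes over 38 s, if anything falls off the work surface, if the arm or the gripper's body presses on something with over 40 N, if the wrist force passes 120 N, or if a joint passes its speed limit or range.

## Working session

There is one attempt and no reset: what is moved stays moved. The work goes in short steps, Python scripts to look and compute and a shell command to move; the robot and the scene stay as the last step left them, time stands still between calls to the robot, and variables do not carry over. Pictures are saved under pics/ and viewed, at most 10 in all, crops included, and the job is handed in when it is done.

```bash
mkdir -p pics; python3 - <<'E'
from rig import *
import cv2,numpy as np
ims=[]
for c in ("scene","top"):
    d=get_image(c); ims.append(d["img"])
    for n in ("fixture","catch_pivot","catch_knob","lever","lever_pad","flap","tape","brush","reel"):
        r=landmark_of(c,n)
        print(c,n,[(np.round(a["point"],3).tolist(),round(a["conf"],2)) for a in r[:2]])
cv2.imwrite("pics/a.png",cv2.resize(np.vstack(ims),(400*1,600)))
cv2.imwrite("pics/top.png",ims[1]);cv2.imwrite("pics/scene.png",ims[0])
s=observe();print(s["time_s"],s["position"],s["tool_rot"],s["ft_force"])
E
```

```text
scene fixture [([0.559, 0.095, 0.001], 0.88)]
scene catch_pivot [([0.524, 0.229, 0.143], 0.91)]
scene catch_knob [([0.488, 0.236, 0.14], 0.54)]
scene lever [([0.559, 0.092, 0.08], 0.98)]
scene lever_pad [([0.525, -0.087, 0.146], 0.84)]Traceback (most recent call last):
  File "<stdin>", line 7, in <module>
ValueError: it knows: brush, catch_knob, catch_pivot, fixture, lever, lever_pad, reel, tape
```

```bash
mkdir -p pics; python3 - <<'E'
from rig import *
import cv2,numpy as np
for c in ("scene","top"):
    d=get_image(c); cv2.imwrite(f"pics/{c}.png",d["img"])
    for n in ("fixture","catch_pivot","catch_knob","lever","lever_pad","tape","brush","reel"):
        r=landmark_of(c,n)
        print(c,n,[(np.round(a["point"],3).tolist(),round(a["conf"],2)) for a in r[:2]])
s=observe();print(s["time_s"],s["position"],s["tool_rot"],s["ft_force"])
E
```

```text
scene fixture [([0.558, 0.097, -0.001], 0.78)]
scene catch_pivot [([0.523, 0.231, 0.145], 0.89)]
scene catch_knob [([0.486, 0.24, 0.141], 0.63)]
scene lever [([0.56, 0.094, 0.082], 0.69)]
scene lever_pad [([0.522, -0.087, 0.146], 0.86)]
scene tape [([0.434, 0.016, 0.002], 0.81)]
scene brush [([0.611, -0.068, -0.001], 0.63), ([0.522, -0.086, 0.147], 0.45)]
scene reel [([0.649, 0.074, -0.001], 0.7)]
top fixture [([0.561, 0.094, -0.004], 0.7)]
top catch_pivot [([0.524, 0.229, 0.141], 0.59), ([0.646, 0.073, -0.003], 0.38)]
top catch_knob [([0.48, 0.236, 0.145], 0.75)]
top lever [([0.56, 0.097, 0.076], 0.58)]
top lever_pad [([0.53, -0.085, 0.141], 0.68)]
top tape [([0.434, 0.014, -0.001], 0.79)]
top brush [([0.607, -0.065, 0.001], 0.72)]
top reel [([0.648, 0.075, 0.002], 0.62)]
1.2 [0.17498601 0.52140022 0.23130527] [[-9.48025357e-01  3.18194786e-01 -3.12088797e-06]
 [ 3.18194786e-01  9.48025356e-01 -5.00443236e-05]
 [-1.29651619e-05 -4.84363380e-05 -9.99999999e-01]] [-0.12117757  0.12960552 -0.29229653]
```

View pics/top.png

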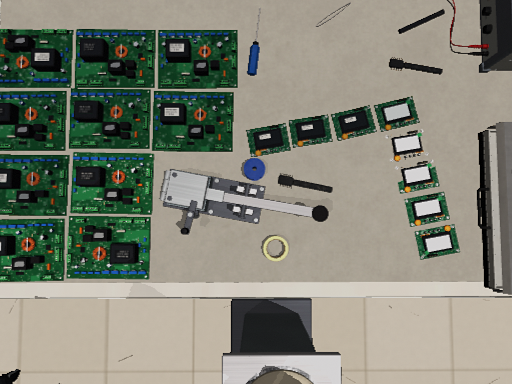

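View pics/scene.png

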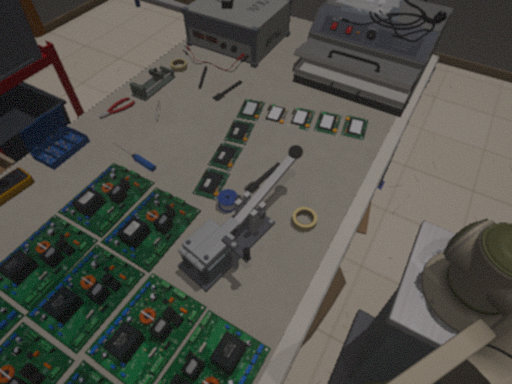

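Both views put the fixture's +x at about 79° in the world. The flap is at top-view (185,190), the knob at (185,230) and the pad at (320,213). The catch angle is about 0. I'll close the fingers, align the tool (tool x = fixture y, tool y = fixture x) and move to the knob's −x side.

```bash
cat > h.py <<'E'
from rig import *
import numpy as np
th=np.deg2rad(79.2);ex=np.array([np.cos(th),np.sin(th)]);ey=np.array([-ex[1],ex[0]]);P=np.array([.524,.230])
def st():
    s=observe();d=s["position"][:2]-P;R=s["tool_rot"]
    print("t%.2f"%s["time_s"],"rel pivot fix mm",np.round([d@ex*1e3,d@ey*1e3],1),"z",round(s["position"][2]*1e3,1),"tool y ang",np.round(np.degrees(np.arctan2(R[1,1],R[0,1])),2),"tilt",np.round(R[:2,2],3),"F",np.round(s["ft_force"],1))
E
python3 -m pendant '[[[0,0,0],[0,0,-0.78]],[[0,0,0],[0,0,-0.78]],[[-0.88,-0.64,0],[0,0,0]],[[-0.88,-0.64,0],[0,0,0]],[[-0.88,-0.64,0],[0,0,0]],[[-0.88,-0.64,0],[0,0,0]],[[-0.88,-0.64,0],[0,0,0]]]' 0 40
python3 -m pendant '[[[-0.88,-0.64,0],[0,0,0]],[[-0.88,-0.64,0],[0,0,0]],[[-0.88,-0.64,0],[0,0,0]],[[-0.88,-0.64,0],[0,0,0]],[[-0.88,-0.64,0],[0,0,0]],[[0,0,0],[0,0,0]]]'
python3 -c "from h import *;st()"
```

```text
time_s: 2.08
position: [0.3249, 0.3617, 0.2314]
tool_rot: [[-0.982, 0.187, 0.0], [0.187, 0.982, 0.0], [-0.0, 0.0, -1.0]]
ft_force: [-0.4, 0.8, 0.2]
grip_width: 0.0
gripper_force: 0.0
time_s: 2.82
position: [0.4746, 0.2024, 0.231]
tool_rot: [[-0.982, 0.19, -0.0], [0.19, 0.982, -0.0], [-0.0, -0.0, -1.0]]
ft_force: [-0.7, -0.0, 0.1]
grip_width: 0.0001
gripper_force: 0.0
t2.83 rel pivot fix mm [-36.4  43.4] z 231.0 tool y ang 79.04 tilt [-0. -0.] F [-0.7 -0.   0.1]
```

```bash
python3 -m pendant '[[[0,0,0.7],[0,0,0]],[[0,0,0.7],[0,0,0]],[[0,0,0.7],[0,0,0]],[[0,0,0.7],[0,0,0]],[[0,0,0],[0,0,0]]]' | grep -E "pos|ft"
python3 -m pendant '[[[0,0.2,0],[0,0,0]],[[0,0.2,0],[0,0,0]],[[0,0.2,0],[0,0,0]],[[-0.08,0.2,0],[0,0,0]],[[-0.1,0.2,0],[0,0,0]],[[-0.15,0.2,0],[0,0,0]],[[0,0,0],[0,0,0]]]' | grep -E "pos|ft"
python3 - <<'E'
from h import *
import cv2
st()
d=get_image("top");cv2.imwrite("pics/b.png",cv2.resize(d["img"][150:260,130:290],(640,440)))
for c in ("top","scene"):
  if c!="top":get_image(c)
  for r in landmark_of(c,"catch_knob")[:2]:
    v=np.array(r["point"])[:2]-P;print(c,r["conf"],v@ex,v@ey,"angle",np.arctan2(v@ex,v@ey))
E
```

```text
position: [0.4716, 0.2047, 0.1181]
ft_force: [-1.2, -0.4, 0.4]
position: [0.4957, 0.2493, 0.1192]
ft_force: [0.0, 1.1, -0.8]
t4.33 rel pivot fix mm [13.7 31.5] z 119.2 tool y ang 79.25 tilt [0. 0.] F [ 0.   1.1 -0.8]
top 0.71 -0.12506302165902541 -0.06111702392553278 angle -2.025354911157412
scene 0.42 0.0341522668963085 0.01842586947319751 angle 1.0760338982634483
```

View pics/b.png

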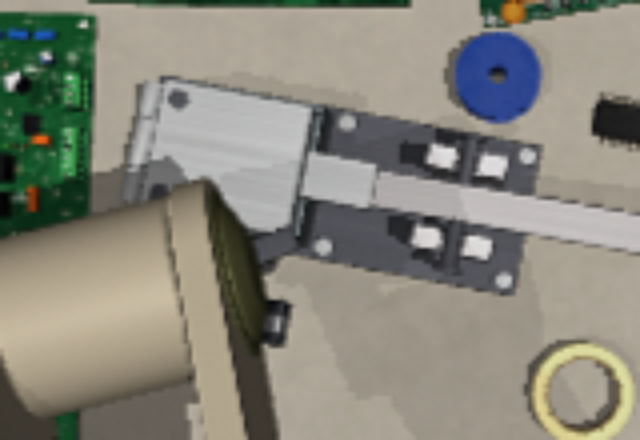

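The wrist hides the knob in this view, but the scene-camera estimate gives a catch angle of about 1.05 rad. I'll go round and push from the +y side.

```bash
python3 -m pendant '[[[0,-0.3,0],[0,0,0]],[[0.4,0,0],[0,0,0]],[[0.4,0,0],[0,0,0]],[[0,0.45,0],[0,0,0]],[[0,0.45,0],[0,0,0]],[[0,0,0],[0,0,0]]]' | grep -E "pos|ft"
python3 -c "from h import *;st()"
python3 -m pendant '[[[-0.2,0,0],[0,0,0]],[[-0.2,0,0],[0,0,0]],[[-0.2,0,0],[0,0,0]],[[-0.2,0,0],[0,0,0]],[[-0.15,0,0],[0,0,0]],[[0,0,0],[0,0,0]]]' | grep -E "pos|ft"
python3 - <<'E'
from h import *
st()
for c in ("scene",):
  get_image(c)
  for r in landmark_of(c,"catch_knob")[:2]:
    v=np.array(r["point"])[:2]-P;print(c,r["conf"],v@ex,v@ey,"angle",np.arctan2(v@ex,v@ey))
E
```

```text
position: [0.4683, 0.2801, 0.1192]
ft_force: [-0.3, -0.2, 0.2]
t5.28 rel pivot fix mm [38.8 64.1] z 119.2 tool y ang 79.37 tilt [0.001 0.   ] F [-0.3 -0.2  0.2]
position: [0.5059, 0.2711, 0.1193]
ft_force: [-0.0, 0.2, 0.8]
t6.03 rel pivot fix mm [37.  25.4] z 119.3 tool y ang 79.23 tilt [ 0.001 -0.   ] F [-0.   0.2  0.8]
```

```bash
python3 -m pendant '[[[-0.1,0,0],[0,0,0]],[[-0.05,0,0],[0,0,0]],[[0,0,0],[0,0,0]],[[0.6,0,0],[0,0,0]],[[0,0,-0.8],[0,0,0]],[[0,0,-0.8],[0,0,0]],[[0,0,-0.8],[0,0,0]],[[0,0,0],[0,0,0]]]' | grep -E "pos|ft"
python3 -m pendant '[[[0,-0.9,0],[0,0,0]],[[0,-0.9,0],[0,0,0]],[[-0.2,-0.9,0],[0,0,0]],[[-0.4,-0.9,0],[0,0,0]],[[-0.4,-0.9,0],[0,0,0]],[[-0.4,-0.9,0],[0,0,0]],[[-0.4,-0.9,0],[0,0,0]],[[0,0,0],[0,0,0]]]' | grep -E "pos|ft"
python3 - <<'E'
from h import *
import cv2
st()
for c in ("top","scene"):
  d=get_image(c)
  if c=="top": cv2.imwrite("pics/c.png",cv2.resize(d["img"][150:260,130:290],(640,440)))
  for n in ("catch_knob","lever_pad"):
   for r in landmark_of(c,n)[:1]:
    v=np.array(r["point"])[:2]-P;print(c,n,r["conf"],v@ex,v@ey,"angle",np.arctan2(v@ex,v@ey))
E
```

```text
position: [0.4885, 0.275, 0.2176]
ft_force: [0.1, -0.3, -0.9]
position: [0.5115, 0.0117, 0.2142]
ft_force: [0.1, 0.9, -0.4]
t8.12 rel pivot fix mm [-216.8  -28.6] z 214.2 tool y ang 79.05 tilt [-0.002 -0.   ] F [ 0.1  0.9 -0.4]
top catch_knob 0.56 0.03903208549042027 -0.001818324027373532 angle 1.6173480378099145
top lever_pad 0.75 -0.22602562632765164 0.04708095414488536 angle -1.3654336640208316
scene catch_knob 0.59 0.04293795829409639 -0.0014804518007806456 angle 1.6052615325954613
scene lever_pad 0.91 -0.312082321552403 -0.058413051405165985 angle -1.7558273329430414
```

View pics/c.png

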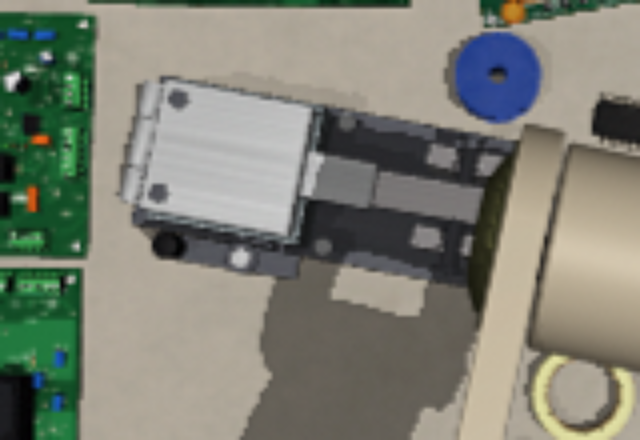

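The catch is clear: the knob is at crop pixel (168,243), the bar lies along the flap edge and the angle is about 1.6 rad. Next I'll move over the pad.

```bash
python3 -m pendant '[[[-0.26,-0.8,0],[0,0,0]],[[-0.26,-0.8,0],[0,0,0]],[[-0.26,-0.8,0],[0,0,0]],[[0,0,0.5],[0,0,0]],[[0,0,0.5],[0,0,0]],[[0,0,0],[0,0,0]]]' | grep -E "pos|ft"
python3 -c "from h import *;st()"
```

```text
position: [0.5236, -0.0856, 0.1744]
ft_force: [-0.7, -0.3, 0.1]
t9.18 rel pivot fix mm [-310.1  -58.7] z 174.4 tool y ang 79.3 tilt [-0.003  0.001] F [-0.7 -0.3  0.1]
```

```bash
python3 -m pendant '[[[-0.03,-0.05,0.3],[0,0,0]],[[0,-0.03,0.3],[0,0,0]],[[0,-0.05,0.3],[0,0,0]],[[0,-0.05,0.3],[0,0,0]],[[0,-0.05,0.3],[0,0,0]],[[0,0,0.3],[0,0,0]],[[0,0,0.3],[0,0,0]],[[0,0,0],[0,0,0]]]' | grep -E "pos|ft"
python3 -c "from h import *;st()"
python3 -m pendant '[[[0,0,0.25],[0,0,0]],[[0,0.03,0.25],[0,0,0]],[[0,0.05,0.25],[0,0,0]],[[0,0.05,0.25],[0,0,0]],[[0,0.05,0.15],[0,0,0]],[[0,0,0],[0,0,0]]]' | grep -E "pos|ft"
python3 -c "from h import *;st()"
```

```text
position: [0.5233, -0.0954, 0.0903]
ft_force: [-0.8, -1.6, 2.2]
t10.18 rel pivot fix mm [-319.8  -60.2] z 90.3 tool y ang 79.24 tilt [-0.002  0.001] F [-0.8 -1.6  2.2]
position: [0.5247, -0.088, 0.0447]
ft_force: [-1.1, -1.8, 1.0]
t10.93 rel pivot fix mm [-312.3  -60.2] z 44.7 tool y ang 79.25 tilt [-0.001  0.001] F [-1.1 -1.8  1. ]
```

```bash
python3 -m pendant '[[[0,0,0.15],[0,0,0]],[[0,0,0.15],[0,0,0]],[[0,0,0.1],[0,0,0]],[[0,0,0],[0,0,0]],[[0,0,0],[0,0,0]]]' | grep -E "pos|ft"
python3 - <<'E'
from h import *
import cv2
st()
d=get_image("scene");cv2.imwrite("pics/d.png",cv2.resize(d["img"][120:300,150:350],(666,600)))
print([np.round(r["point"],3) for r in landmark_of("scene","lever_pad")[:1]])
st()
E
```

```text
position: [0.5252, -0.0882, 0.0304]
ft_force: [-2.7, 3.6, 16.8]
t11.55 rel pivot fix mm [-312.3  -60.8] z 30.4 tool y ang 79.25 tilt [0.001 0.   ] F [-2.7  3.6 16.8]
[array([ 0.522, -0.092,  0.03 ])]
t11.65 rel pivot fix mm [-312.3  -60.8] z 30.4 tool y ang 79.25 tilt [0.001 0.   ] F [-2.4  4.4 17.3]
```

View pics/d.png

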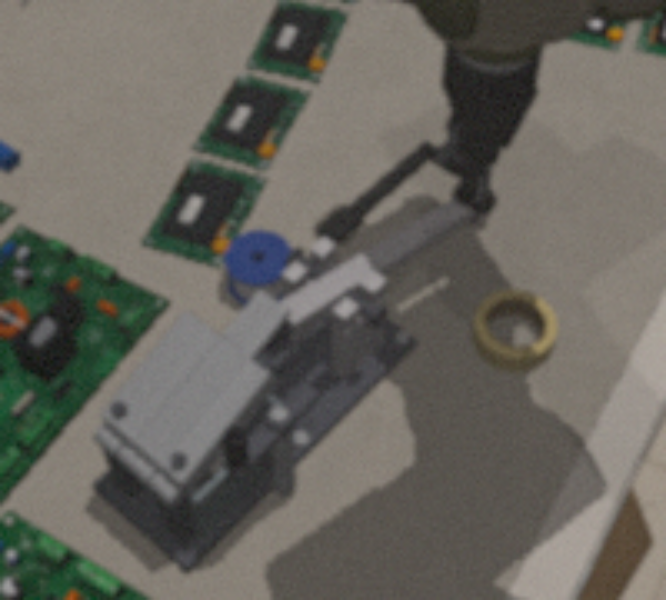

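The fingers are on the pad at (480,200) and the lever is fully down with 17 N on it. The flap at (190,380) is raised. I'll hold briefly, then hand in.

```bash
python3 -m pendant '[[[0,0,0],[0,0,0]],[[0,0,0],[0,0,0]],[[0,0,0],[0,0,0]],[[0,0,0],[0,0,0]],[[0,0,0],[0,0,0]]]' | grep -E "pos|ft"
python3 -c "
from h import *
st();print(close_job())"
```

```text
position: [0.5252, -0.0882, 0.0304]
ft_force: [-2.9, 4.1, 17.2]
t12.28 rel pivot fix mm [-312.3  -60.8] z 30.4 tool y ang 79.25 tilt [0.001 0.   ] F [-2.9  4.1 17.2]
the job is handed in; nothing more can be done
None
```

I handed the job in at about 12.3 s with the catch swung clear (about 1.6 rad), the lever held fully down at about 17 N and the flap raised; no verdict came back.

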